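Load the bearing balls through the indexing plate

ROBOT

A 6-joint arm with a two-finger parallel gripper is mounted at the origin on a cart in front of the work surface, level with it; the furniture and walls round the work are solid. World frame = base frame: x ahead of the robot, y to its left, z up, the work surface at z = 0. Lengths are in m, angles in rad, forces in N, time in s.
With the tool pointing down it reaches from about 0.2 to 0.875 m from the base axis. Payload 3.4 kg.
Tool frame: the origin (TCP) lies between the finger pads; the fingertips stand 25 mm ahead of it and the grasp point (between the pads) lies 6 mm ahead of it (r.nose_length is the z of the fingertips in the tool frame, in m); z points along the fingers, x is the direction in which the jaws open and shut, and the axes are right-handed (so a half turn about z gives the same grasp; the last joint's range is limited). The gripper opens to 94 mm and grips with 3 to 60 N. Pads are 16 mm wide; open, the fingers measure 119 mm over their backs; the gripper's body (75 mm by 177 mm) begins 78 mm behind the grasp point.
Start: joints at [1.054, 0.276, 1.505, -0, 1.361, -0.121], TCP at [0.222, 0.531, 0.23] pointing down, gripper open.
Joint ranges: [-2.89, 2.89], [-0.75, 2.08], [0.22, 2.7], [-1.18, 4.32], [0.11, 2.71], [-2.7, 2.7]. Speed limits (rad/s): [2.57, 2.57, 3.14, 3.14, 3.14, 3.14].

INTERFACE

Orientations are given as a unit quaternion [w, x, y, z].
In Python, from plant import r, gripper_to, inverse_kinematics, vision, models, telemetry gives the robot as it stands. Calls block until the motion is done:
- r.move_to(position, orientation): joint-space move of the TCP to a pose.
- r.move_l(position, rot=None, vel=0.15, guard=None): straight line of the TCP; rot=None keeps the orientation; vel is the mean speed in m/s. With guard (N) it stops when the force on the tool has changed by that much, and returns True; else False.
- r.movej(angles): joint-space move.
- gripper_to(opening, f_grip=None): finger opening in m; f_grip is the grip in N (None keeps the last); returns when the fingers have stopped.
- r.hold(seconds).
- inverse_kinematics(position, orientation): joint angles nearest the present ones, or None.
- vision.snapshot(name): name is "scene" or "top" or "wrist"; returns the picture (400x640x3 uint8, red, green, blue); there is no depth.
- vision.get_calibration(name): a dict with "fx", "fy", "cx", "cy" (pixels), "D" ([k1, k2, p1, p2, k3] as OpenCV has them; the pictures are not rectified), "position" and "orientation" of the camera in the world. Camera axes: x right, y down, z forward; pixel columns grow to the right and rows downward; lengths in m; the calibration is good to about 2 mm. A picture is of the moment at which its call begins: read the wrist's pose just before it. get_calibration takes no time and is no camera call; for the wrist camera it gives the pose at the moment of the call.
A pose or a line that the arm cannot do raises r.PlanningError and nothing moves.
- r.sign_off(): hands the job in, once; it reports no verdict.
Trained networks look in the newest picture that a camera, given by its name, has taken for a name from the list of things; names that differ only in an ending like _2 or _b are one class to them, and where a whole thing is asked for, a point or a joint stands for the part that bears it (a point fixed in the world has none). Each returns a list of dicts, best first, with "score" (0 to 1); they miss things now and then, are a little off and sometimes report something else, mostly with a low value. They report only what shows in the picture. A call takes as long as a camera call.
- models.boxes_of(thing, camera): "at" ([x, y, z] in m, in world coordinates, good to about 4 mm: the middle of the surface that is visible of it).
- models.regions_of(thing, camera): "pixels" (400x640 bool, what is visible of it).
- models.mark_of(thing, camera): "at" ([x, y, z] in m, in world coordinates, good to about 4 mm: a listed point, or the origin of a listed thing).
Readings, each from a call of its own:
- telemetry.current_t(): time.
- telemetry.current_joints(): joint angles.
- telemetry.current_dq(): joint speeds.
- telemetry.current_joint_efforts(): joint torques, N m.
- telemetry.current_ee_pos(): TCP position.
- telemetry.current_tool_rot(): TCP orientation.
- telemetry.current_wrist_force(): force on the tool from outside, world axes, zero at the start.
- telemetry.current_torque(): the same for the moment, N m.
- telemetry.current_opening(): finger opening in m.
Only numpy, scipy, OpenCV 4.12 (cv2) and the standard library are available. Lean on these libraries where they do the work, as an engineer would, in place of code of your own. Each camera call takes 0.05 s, during which the arm holds its last target.

TASK

Load the ball cage with one small steel ball in each of its three pockets, which are hidden under the round loading plate. Turn the plate by its bar grip, clockwise seen from above, feeling for the notch where its hidden spring catch drops in and the three windows stand over the pockets; drop one small ball from the tray through each window right down into its pocket, and leave the plate in the notch. Leave the one larger ball in the tray and do not shove the other loose things about.

Things in the scene. Friction and masses are not known exactly. Their poses are not given: they have to be found in the camera images.
- fixture: Ball-loading fixture, fixed on the riser: dark steel flange 112 mm across, 9 mm thick; on it a brass drum 92 mm across, up to 26 mm height (the ball cage), covered by the loading plate. Origin at the centre of its underside, z up. The cage has three pockets 19 mm wide, 120 degrees apart, 31 mm from the axis, floor 9 mm up; at what angle they stand in the fixture differs each time and is not measured.
- plate: Round aluminium plate 96 mm across, notched rim, upper face 32.5 mm above the riser. Origin on its vertical turning axis at riser height, x along the bar grip. Friction 0.02 N m. The notch lies 0.55 to 1.0 rad clockwise of the start; the plate turns on to a stop 0.75 rad past the notch. Let go within 0.1 rad of the notch it centres itself; balls fall through only within about 0.09 rad.
- grip (a point): Centre of the dark steel bar grip on the plate, 50 mm above the riser, on the turning axis. Bar 34 mm long along the plate's x, 12 mm wide, top 58.5 mm above the riser; a 26 mm boss fills the lowest 4 mm above the plate. Feel: from 0.38 to 0.16 rad before the notch it resists with up to about 0.25 N m, then the torque dips and it pulls on, and at the notch it resists sharply again.
- window_1 (a point): Centre of a round window through the loading plate, at the plate's upper face: 19 mm in diameter, plate 6 mm thick, 31 mm from the turning axis, at 60 degrees from the plate's x. Turns with the plate.
- window_2 (a point): The same, second window, at 180 degrees from the plate's x.
- window_3 (a point): The same, third window, at 300 degrees from the plate's x.
- tray: Dark wooden tray block 84 x 84 x 14 mm, fixed on the riser, origin at the centre of its underside, z up. It has four dimples at 21 mm to either side of its centre along its x and y (42 mm apart), in each of which a ball sits.
- ball_1: Small bright steel ball, 16 mm in diameter, about 17 g; origin at its centre, which sits 6.6 mm above the tray's upper face. Which dimple it is in differs. The three small balls are alike; any one may go into any window.
- ball_2: Small steel ball like ball_1.
- ball_3: Small steel ball like ball_1.
- big_ball: Larger steel ball, 24 mm in diameter, origin at its centre, in one of the four dimples. It is too big for the windows and stays in the tray.
- oil_can_pot: Small turned pale wooden pot 31 mm wide, 32 mm high, on the desk in front of the riser; a bystander. Origin at the centre of its underside.
- brass_wheel_3: Toothed brass clock wheel 30 mm in diameter lying on the riser between fixture and tray; a bystander. Origin at the centre of its underside.
- driver_black: Small screwdriver with black handle, 93 mm long, lying along the riser's front edge before the fixture; a bystander. Origin at the centre of its underside.
- staking_block: Round grey steel block with small holes, 42 mm in diameter, 20 mm high, on the desk to the right of the riser; a bystander. Origin at the centre of its underside.
- riser: Wooden bench riser, fixed, 170 x 420 mm, its top 105 mm above the desk top; fixture and tray stand on it. Origin at desk height under its centre, z up.

How it is judged:
At the end, for the whole second after the job is handed in: All three small balls lie at rest down in the cage pockets (ball centre less than 20.5 mm above the fixture's underside and within 45 mm of its axis), each of the three windows has a ball under it (within 5 mm horizontally of the window's centre), and the larger ball is still on the tray (z of each of ball_1, ball_2, ball_3 in the frame of fixture below 0.0205 m and horizontal distance between each of ball_1, ball_2, ball_3 and fixture below 0.045 m and linear speed of each of ball_1, ball_2, ball_3 below 0.02 m/s and horizontal distance between any of ball_1, ball_2, ball_3 and window_1 below 0.005 m and horizontal distance between any of ball_1, ball_2, ball_3 and window_2 below 0.005 m and horizontal distance between any of ball_1, ball_2, ball_3 and window_3 below 0.005 m and horizontal distance between big_ball and tray below 0.055 m and z of big_ball in the frame of tray above 0.02 m); the robot touches nothing.
It fails at once if a bystander is shoved more than 30 mm (distance of any of oil_can_pot, brass_wheel_3, driver_black, staking_block from where it was at the start of the episode above 0.03 m).
It also fails if it takes over 72 s, if anything falls off the work surface, if the arm or the gripper's body presses on something with over 40 N, if the wrist force passes 120 N, or if a joint passes its speed limit or range.

## Working session

There is one attempt and no reset: what is moved stays moved. The work goes in short steps, each a Python script; the robot and the scene stay as the last script left them, time stands still between calls to the robot, and variables do not carry over. Pictures are saved under pics/ and viewed, and the job is handed in when it is done.

```bash
ls; mkdir -p pics
python3 - <<'E'
from plant import r, gripper_to, inverse_kinematics, vision, models, telemetry
import cv2
for n in ["scene","top","wrist"]:
    im=vision.snapshot(n); cv2.imwrite(f"pics/a_{n}.png",im[:,:,::-1])
    c=vision.get_calibration(n); print(n,c)
for n in ["fixture","plate","grip","window_1","tray","ball_1","big_ball","brass_wheel_3","driver_black","riser"]:
    for cam in ["top","scene"]:
        print(n,cam,[(d["at"],d["score"]) for d in models.mark_of(n,cam)][:4])
print(telemetry.current_t(), telemetry.current_tool_rot())
E
```

```text
pics
scene {'fx': 401.3241277288345, 'fy': 401.3241277288345, 'cx': 314.39707831485174, 'cy': 205.03354355811024, 'D': array([0.01314884, 0.        , 0.        , 0.        , 0.        ]), 'position': array([-0.1644652 ,  0.42821871,  0.608464  ]), 'orientation': array([ 0.23207441, -0.46202229,  0.76451475, -0.38495984])}
top {'fx': 410.3557673646347, 'fy': 410.3557673646347, 'cx': 317.86963367670904, 'cy': 202.24597770648705, 'D': array([0.02875032, 0.        , 0.        , 0.        , 0.        ]), 'position': array([0.26769246, 0.11685691, 0.97998495]), 'orientation': array([ 0.07033451, -0.66755125,  0.73684014, -0.08059152])}
wrist {'fx': 291.1176709975082, 'fy': 291.1176709975082, 'cx': 312.8291345513519, 'cy': 201.8826590901669, 'D': array([-0.01856741,  0.        ,  0.        ,  0.        ,  0.        ]), 'position': array([0.15240006, 0.55941057, 0.3849741 ]), 'orientation': array([0.10857779, 0.82502647, 0.54984843, 0.07217271])}
fixture top [([0.472, 0.0553, 0.1038], 0.71), ([0.446, 0.0417, 0.1345], 0.57), ([0.4353, 0.2685, 0.1264], 0.23)]
fixture scene [([0.4733, 0.0525, 0
[... 653 characters left out ...]
], 0.71), ([0.4196, 0.2289, 0.1222], 0.6), ([0.4567, 0.211, 0.1279], 0.58), ([0.4723, 0.058, 0.1016], 0.18)]
ball_1 scene [([0.4575, 0.2163, 0.126], 0.42), ([0.4203, 0.234, 0.1248], 0.41)]
big_ball top [([0.4768, 0.2547, 0.1322], 0.54)]
big_ball scene [([0.4736, 0.2511, 0.1288], 0.63)]
brass_wheel_3 top [([0.5227, 0.1555, 0.1096], 0.47), ([0.4741, 0.0881, 0.1385], 0.38)]
brass_wheel_3 scene [([0.5257, 0.1586, 0.1059], 0.49)]
driver_black top [([0.3838, 0.0585, 0.1027], 0.68), ([0.3559, 0.2495, -0.0009], 0.55)]
driver_black scene [([0.3854, 0.056, 0.1043], 0.48)]
riser top [([0.4569, 0.1486, -0.0004], 0.94)]
riser scene []
1.15 [-2.01480704e-05  8.32327950e-01  5.54283485e-01  4.49861987e-05]
```

Run:
```python
import cv2
a=cv2.imread("pics/a_top.png"); b=cv2.imread("pics/a_scene.png")
cv2.imwrite("pics/a_top2.png",cv2.resize(a[60:260,200:440],None,fx=3,fy=3,interpolation=cv2.INTER_CUBIC))
```

```text
(no output)
```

View pics/a_top.png

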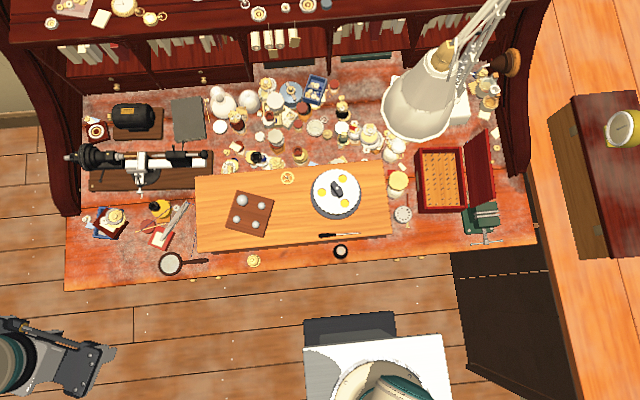

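View pics/a_scene.png

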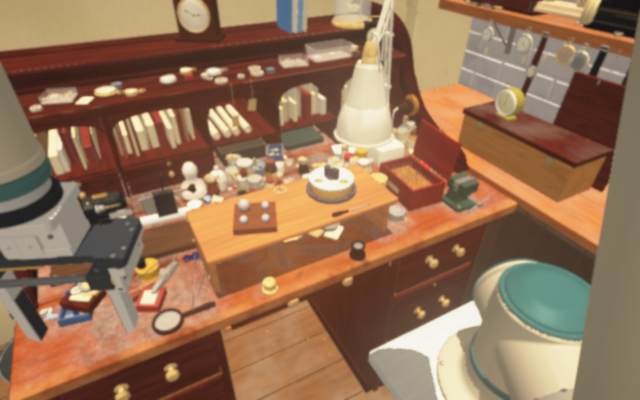

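View pics/a_wrist.png

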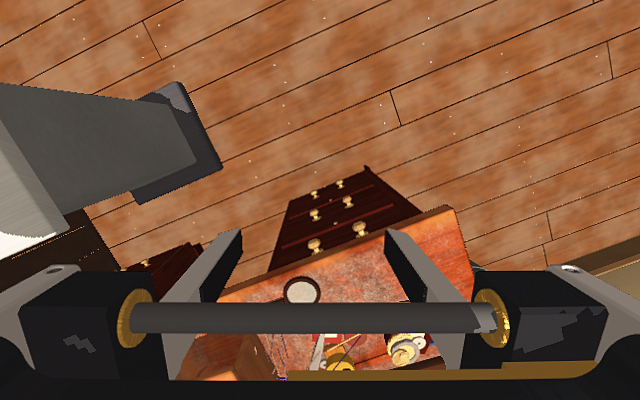

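View pics/a_top2.png

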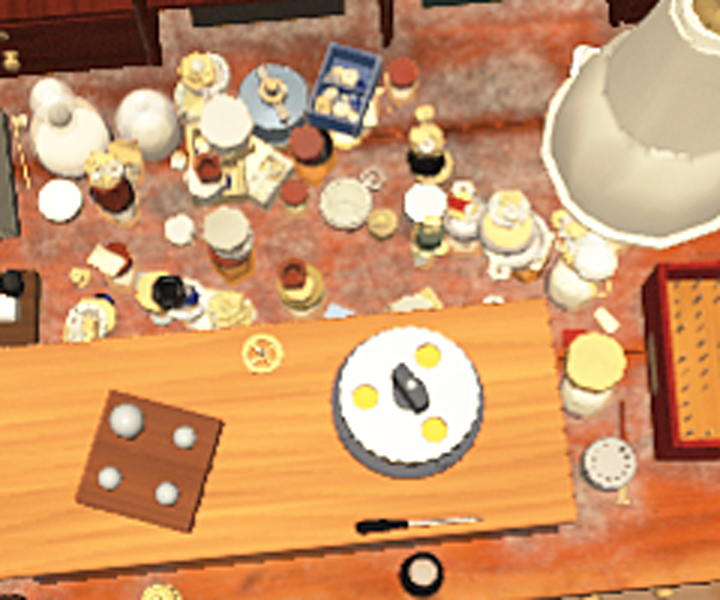

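```bash
cat > h.py <<'E'
from plant import r, gripper_to, inverse_kinematics, vision, models, telemetry
import numpy as np, cv2
from scipy.spatial.transform import Rotation as Rn
def Rq(q): return Rn.from_quat([q[1],q[2],q[3],q[0]])
def down(a): return [0.0,float(np.cos(a/2)),float(np.sin(a/2)),0.0]
def K(c): return np.array([[c['fx'],0,c['cx']],[0,c['fy'],c['cy']],[0,0,1]])
def toz(uv,z,c):
    p=cv2.undistortPoints(np.array(uv,float).reshape(-1,1,2),K(c),c['D']).reshape(-1,2)
    d=Rq(c['orientation']).apply(np.c_[p,np.ones(len(p))]); o=np.array(c['position'])
    return o+d*((z-o[2])/d[:,2])[:,None]
def proj(P,c):
    Ri=Rq(c['orientation']).inv(); rv=Ri.as_rotvec(); t=-Ri.apply(c['position'])
    return cv2.projectPoints(np.array(P,float).reshape(-1,1,3),rv,t,K(c),c['D'])[0].reshape(-1,2)
E
python3 - <<'E'
from h import *
c=vision.get_calibration("wrist")
print(Rq(c['orientation']).as_matrix().round(3))
# relative cam pose in tool
T=telemetry.current_ee_pos(); q=Rq(telemetry.current_tool_rot())
rel=q.inv().apply(c['position']-T); relR=q.inv()*Rq(c['orientation']); print(rel,relR.as_euler('xyz',degrees=True))
for a,p in [(np.pi/2,(.52,.14,.30)),(np.pi/2,(.48,.14,.30)),(np.pi/2,(.50,.14,.27))]:
    q2=Rq(down(a)); c2=dict(c); c2['position']=np.array(p)+q2.apply(rel); o=(q2*relR).as_quat(); c2['orientation']=[o[3],*o[:3]]
    print(p,proj([[.47,.055,.1375],[.445,.24,.12],[.475,.253,.12]],c2).round(0), inverse_kinematics(p,down(a)))
# top-based
ct=vision.get_calibration("top")
f=lambda L:[(200+x/3,60+y/3) for x,y in L]
print(toz(f([(427,355),(365,397),(434,430)]),.1375,ct).round(4)); print(toz(f([(126,420)]),.13,ct).round(4),toz(f([(184,437),(109,478),(167,493)]),.1256,ct).round(4))
E
```

```text
[[ 0.385  0.891  0.239]
 [ 0.923 -0.372 -0.099]
 [ 0.001  0.259 -0.966]]
[ 7.44210484e-05 -7.50205642e-02 -1.55143558e-01] [-14.9913323    0.05869552  -0.03868514]
(0.52, 0.14, 0.3) [[234. 148.]
 [402. 124.]
 [411. 151.]] [ 1.33762752e-01  1.88889719e-01  1.45253119e+00 -4.44089210e-16
  1.50017174e+00 -1.43703357e+00]
(0.48, 0.14, 0.3) [[236. 184.]
 [399. 160.]
 [408. 186.]] [ 1.44544527e-01  1.28537111e-01  1.52735072e+00 -4.44089210e-16
  1.48570483e+00 -1.42625180e+00]
(0.5, 0.14, 0.27) [[227. 171.]
 [409. 144.]
 [419. 173.]] [ 1.38948096e-01  1.70801196e-01  1.54840473e+00 -4.44089210e-16
  1.42238673e+00 -1.43184823e+00]
[[0.4966 0.0385 0.1375]
 [0.4704 0.0853 0.1375]
 [0.442  0.0396 0.1375]]
[[0.4721 0.2547 0.13  ]] [[0.4568 0.2154 0.1256]
 [0.4326 0.2698 0.1256]
 [0.4179 0.23   0.1256]]
```

Run:
```python
from h import *
t0=telemetry.current_t()
r.move_to([.51,.14,.27],down(np.pi/2))
c=vision.get_calibration("wrist"); im=vision.snapshot("wrist"); cv2.imwrite("pics/b.png",im[:,:,::-1]); np.savez("b.npz",**c)
cv2.imwrite("pics/b2.png",cv2.resize(im[60:260,190:450,::-1],None,fx=3,fy=3,interpolation=cv2.INTER_CUBIC))
for n in ["window_1","ball_1","big_ball"]:
    for d in models.regions_of(n,"wrist"):
        m=d["pixels"]; ys,xs=np.nonzero(m); print(n,d["score"],m.sum(),xs.mean().round(1),ys.mean().round(1))
print(telemetry.current_t()-t0,telemetry.current_t(),telemetry.current_wrist_force(),telemetry.current_torque())
```

```text
window_1 0.74 6736 224.7 161.5
ball_1 0.72 167 385.9 148.7
ball_1 0.66 188 403.2 109.1
ball_1 0.66 224 442.1 124.9
big_ball 0.97 455 424.2 164.8
1.975 3.125 [ 0.19625482 -0.32732424  0.20699743] [ 0.05308842  0.01015705 -0.03220089]
```

View pics/b2.png

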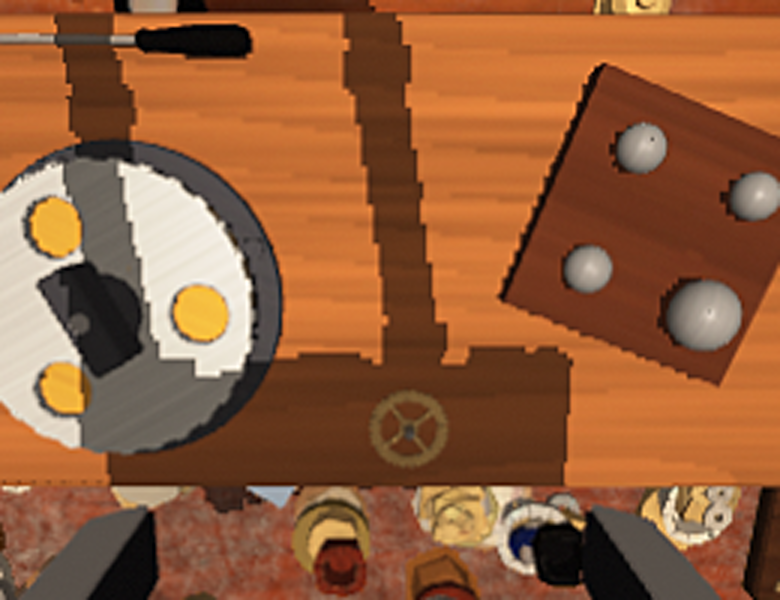

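Run:
```python
from h import *
c=dict(np.load("b.npz"))
f=lambda L:[(190+(x+.5)/3-.5,60+(y+.5)/3-.5) for x,y in L]
W=toz(f([(54,226),(200,313),(63,388)]),.1370,c); C=W.mean(0); print(W.round(4),C.round(4))
d=W-C; a=np.degrees(np.arctan2(d[:,1],d[:,0])); print(a,np.hypot(d[:,0],d[:,1]))
print("x dir", a[0]+180, a[1]-60,a[2]+60)
B=toz([(385.9,148.7),(403.2,109.1),(442.1,124.9)],.1256,c); G=toz([(424.2,164.8)],.1302,c)
print(B.round(4),G.round(4)); print([np.linalg.norm(B[i]-B[j]).round(4) for i,j in ((0,1),(1,2),(0,2))])
```

```text
[[0.4451 0.0393 0.137 ]
 [0.4732 0.0851 0.137 ]
 [0.4986 0.0375 0.137 ]] [0.4723 0.054  0.137 ]
[-151.62922885   88.32706306  -32.06670664] [0.03091113 0.03117091 0.03102132]
x dir 28.370771152376108 28.327063059103452 27.93329335938155
[[0.4589 0.2154 0.1256]
 [0.4203 0.2301 0.1256]
 [0.4352 0.2703 0.1256]] [[0.4746 0.2544 0.1302]]
[np.float64(0.0413), np.float64(0.0429), np.float64(0.0598)]
```

Run:
```python
from h import *
cx,cy=.4715,.054; a=np.radians(118.2)
gripper_to(.045,40)
r.move_to([cx,cy,.215],down(a))
print(telemetry.current_t(),telemetry.current_torque())
hit=r.move_l([cx,cy,.1690],vel=.1,guard=8); print("hit",hit,telemetry.current_ee_pos())
t0=telemetry.current_torque();f0=telemetry.current_wrist_force(); print(f0,t0)
gripper_to(.0,40)
print(telemetry.current_opening(),telemetry.current_wrist_force(),telemetry.current_torque(),telemetry.current_t(),telemetry.current_ee_pos())
q=np.array(telemetry.current_joints())
for k in range(2):
    q[5]+=.04; r.movej(q); print(telemetry.current_t(),q[5],telemetry.current_torque(),telemetry.current_wrist_force())
```

```text
4.6917 [ 0.08308679  0.08038384 -0.0629151 ]
hit False [0.47214209 0.05433219 0.16940344]
[-0.40133747  0.83456826  0.04574677] [ 0.05407448  0.07643428 -0.02224082]
0.011445205519544411 [ 1.08111484 -1.72433321  1.01724452] [-0.32728369 -0.08712705  0.03307353] 5.9167 [0.47192313 0.0533911  0.16925938]
6.1667 -2.055709465799205 [-0.10440528 -0.01796162 -0.04249611] [-0.09178247 -1.19358005  0.16200127]
6.4167 -2.015709465799205 [-0.04256782 -0.01643159 -0.0274877 ] [-0.87029966 -0.84207521 -0.23980759]
```

Run:
```python
from h import *
q=np.array(telemetry.current_joints()); tot=.08; pk=0;dip=False
q[5]=-2.0157
while tot<1.10:
    q[5]+=.04; tot+=.04; r.movej(q)
    T=np.mean([telemetry.current_torque()[2] for _ in range(3)]); qa=telemetry.current_joints()[5]
    print(round(tot,2),round(qa,3),round(T,3),telemetry.current_t())
    if not dip: pk=max(pk,T)
    if pk>.12 and T<0.0: dip=True
    if dip and T>.10: print("notch");break
    if T>.7: print("too much");break
```

```text
0.12 -1.977 -0.074 6.6667
0.16 -1.937 0.009 6.9167
0.2 -1.897 0.052 7.1667
0.24 -1.857 -0.016 7.4167
0.28 -1.817 -0.021 7.6667
0.32 -1.777 -0.074 7.9167
0.36 -1.737 -0.028 8.1667
0.4 -1.697 0.031 8.4167
0.44 -1.657 -0.048 8.6667
0.48 -1.617 -0.004 8.9167
0.52 -1.577 -0.077 9.1667
0.56 -1.537 -0.001 9.4167
0.6 -1.498 0.138 9.6667
0.64 -1.458 0.369 9.9167
0.68 -1.417 0.002 10.1667
0.72 -1.377 -0.022 10.4167
0.76 -1.337 -0.189 10.6667
0.8 -1.297 -0.323 10.9167
0.84 -1.257 -0.299 11.1667
0.88 -1.217 -0.157 11.4167
0.92 -1.178 0.134 11.6667
notch
```

Run:
```python
from h import *
q=np.array(telemetry.current_joints()); q[5]-=.015; r.movej(q)
gripper_to(.045)
p=telemetry.current_ee_pos()
r.move_l([p[0],p[1],.20],vel=.15)
# look
r.move_to([.52,.12,.27],down(np.pi/2))
c=vision.get_calibration("wrist"); im=vision.snapshot("wrist"); np.savez("c.npz",**c)
cv2.imwrite("pics/c2.png",cv2.resize(im[60:260,190:450,::-1],None,fx=3,fy=3,interpolation=cv2.INTER_CUBIC))
print(telemetry.current_t())
```

```text
13.525
```

View pics/c2.png

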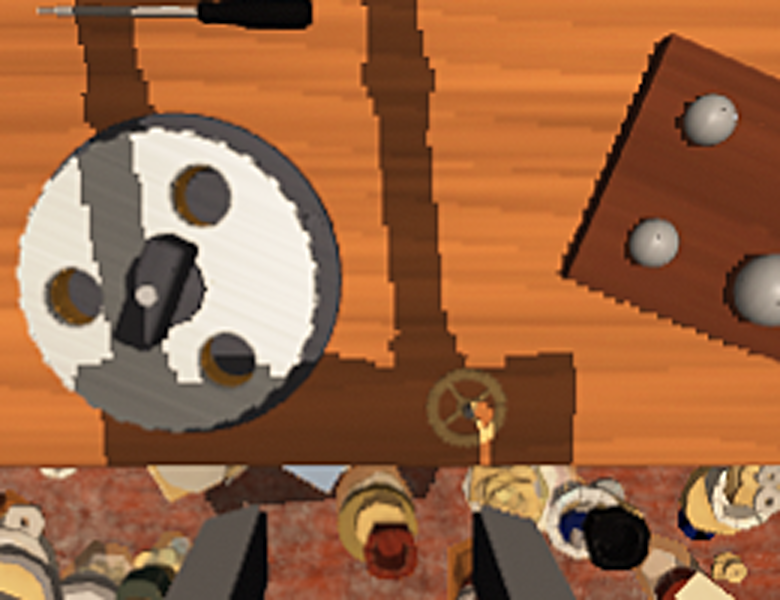

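```bash
cat >> h.py <<'E'
def near(a,ref=np.radians(80)):
    return a+np.pi*np.round((ref-a)/np.pi)
def pick(b,a):
    gripper_to(.028,12)
    r.move_to([b[0],b[1],.185],down(a))
    hit=r.move_l([b[0],b[1],.1455],vel=.12,guard=8); print("pick hit",hit,telemetry.current_ee_pos())
    gripper_to(.0,12)
    r.move_l([b[0],b[1],.21],vel=.2); print("opening",telemetry.current_opening(),telemetry.current_t())
def place(w,a,z=.1637):
    r.move_to([w[0],w[1],.205],down(a))
    hit=r.move_l([w[0],w[1],z],vel=.12,guard=8); print("place hit",hit,telemetry.current_ee_pos(),telemetry.current_opening())
    gripper_to(.028)
    r.hold(.2)
    r.move_l([w[0],w[1],.205],vel=.2); print(telemetry.current_opening(),telemetry.current_t())
E
python3 - <<'E'
from h import *
c=dict(np.load("c.npz"))
f=lambda L:[(190+(x+.5)/3-.5,60+(y+.5)/3-.5) for x,y in L]
W=toz(f([(201,195),(75,296),(228,359)]),.1370,c); C=W.mean(0); print(W.round(4),C.round(4))
d=W-C; a=np.degrees(np.arctan2(d[:,1],d[:,0])); print(a,np.hypot(d[:,0],d[:,1]))
print(toz(f([(709,119),(653,243)]),.1256,c).round(4))
E
```

```text
[[0.444  0.0663 0.137 ]
 [0.4759 0.0234 0.137 ]
 [0.4969 0.0728 0.137 ]] [0.4722 0.0542 0.137 ]
[156.73117234 -83.2380457   37.04883817] [0.03076951 0.03095741 0.03084953]
[[0.42   0.2301 0.1256]
 [0.4595 0.2149 0.1256]]
```

```bash
cat >> h.py <<'E'
C=np.array([.4722,.0541]); WA=np.radians([36.85,156.85,-83.15])
WP=[C+.031*np.array([np.cos(t),np.sin(t)]) for t in WA]
BP=[(.4592,.2152),(.4202,.2301),(.4352,.2703)]
E
python3 - <<'E'
from h import *
pick(BP[0],np.radians(114))
if telemetry.current_opening()>.012: 
    place(WP[0],near(WA[0]+np.pi/2))
    im=vision.snapshot("wrist"); cv2.imwrite("pics/d.png",im[:,:,::-1])
E
```

```text
pick hit False [0.4605039  0.21466996 0.14629058]
opening 0.014738780249771946 15.975
place hit True [0.49590376 0.07445101 0.16264335] 0.014787234764556652
0.028240344955569822 18.025
```

View pics/d.png

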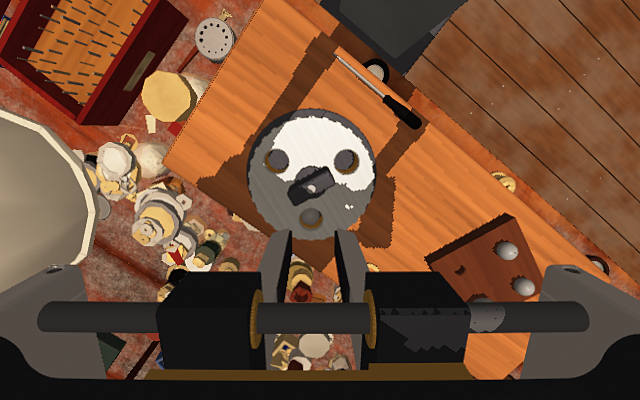

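Run:
```python
import cv2
im=cv2.imread("pics/d.png")
cv2.imwrite("pics/d2.png",cv2.resize(im[100:260,220:420],None,fx=4,fy=4,interpolation=cv2.INTER_CUBIC))
```

```text
(no output)
```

View pics/d2.png

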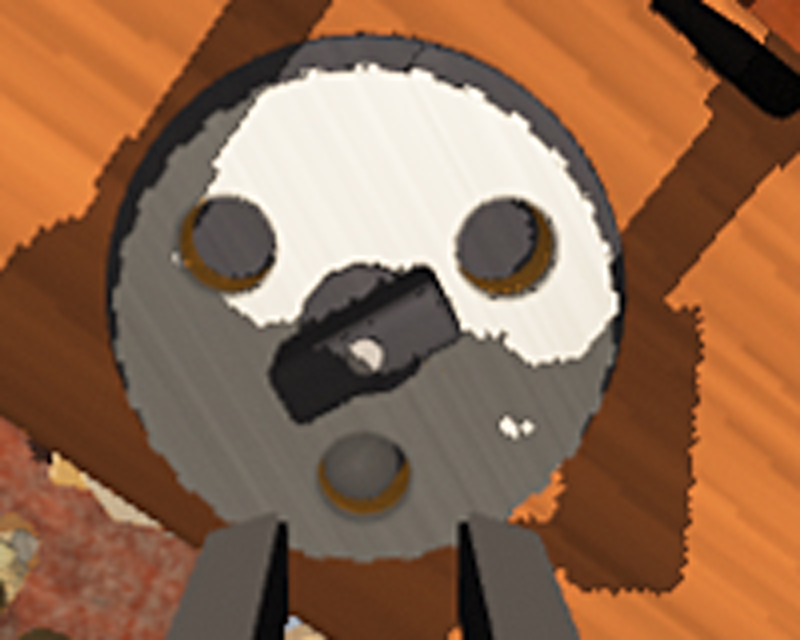

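Run:
```python
from h import *
for k in (1,2):
    pick(BP[k],np.radians(114 if k==1 else 24))
    if telemetry.current_opening()<.012: print("missed"); break
    place(WP[k],near(WA[k]+np.pi/2),.1645)
r.move_to([.52,.12,.27],down(np.pi/2))
im=vision.snapshot("wrist"); np.savez("e.npz",**vision.get_calibration("wrist"))
cv2.imwrite("pics/e2.png",cv2.resize(im[60:260,190:450,::-1],None,fx=3,fy=3,interpolation=cv2.INTER_CUBIC))
print(telemetry.current_t())
```

```text
pick hit True [0.42073905 0.22857674 0.14422503]
opening 0.01496587204120034 20.275
place hit True [0.44257911 0.06787316 0.16262561] 0.014948532346006327
0.027778211743434107 22.4
pick hit True [0.43483928 0.26905287 0.14423484]
opening 0.014831248577716834 24.9417
place hit True [0.47494627 0.0248863  0.1626363 ] 0.014818042532176157
0.02773498829519912 27.35
28.55
```

View pics/e2.png

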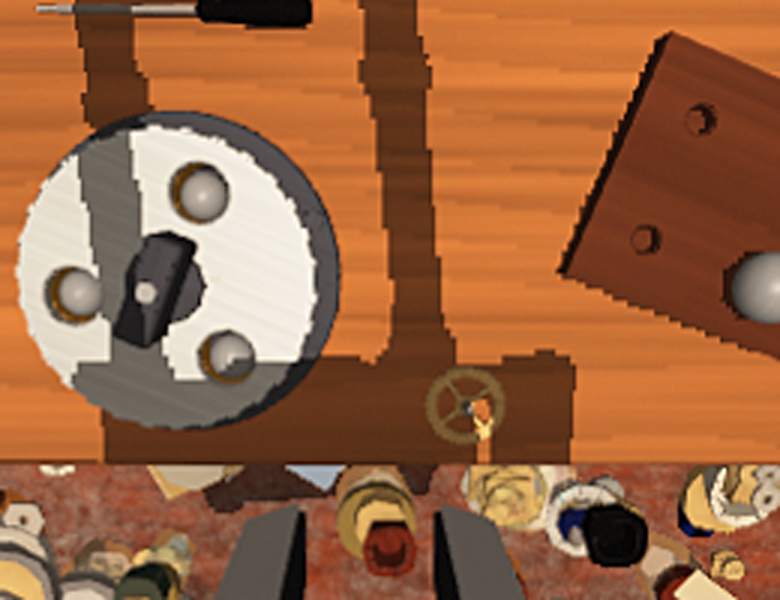

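Run:
```python
from h import *
c=dict(np.load("e.npz"))
for w in WP:
    for z in (.1375,.130,.122): print(z,((proj([[*w,z]],c)-[190,60])*3+1).round(0))
print([(d["at"],d["score"]) for d in models.mark_of("ball_1","wrist")])
im=vision.snapshot("wrist")
for d in models.regions_of("ball_1","wrist"):
    m=d["pixels"]; ys,xs=np.nonzero(m); print(d["score"],m.sum(),((xs.mean()-190)*3+1).round(0),((ys.mean()-60)*3+1).round(0))
print([ (d["at"],d["score"]) for d in models.mark_of("big_ball","wrist")])
```

```text
0.1375 [[227. 357.]]
0.13 [[231. 353.]]
0.122 [[234. 349.]]
0.1375 [[200. 191.]]
0.13 [[204. 191.]]
0.122 [[209. 191.]]
0.1375 [[ 74. 293.]]
0.13 [[ 81. 291.]]
0.122 [[ 89. 288.]]
[([0.448, 0.0649, 0.1225], 0.55), ([0.4721, 0.0193, 0.1239], 0.5), ([0.4983, 0.0732, 0.1196], 0.49)]
0.63 8466 180.0 269.0
0.58 188 232.0 352.0
0.54 158 83.0 292.0
0.51 187 203.0 196.0
[([0.4734, 0.2571, 0.1311], 0.55)]
```

Run:
```python
from h import *
r.move_to([.53,.03,.25],down(np.pi/2))
c=vision.get_calibration("wrist"); im=vision.snapshot("wrist")
u=proj([[*C,.1375]],c)[0].astype(int); print(u)
x0,y0=max(u[0]-55,0),max(u[1]-55,0); s=6
z6=cv2.resize(im[y0:y0+100,x0:x0+110,::-1],None,fx=s,fy=s,interpolation=cv2.INTER_CUBIC)
raw=z6.copy()
th=np.linspace(0,2*np.pi,60)
cam=c['position']
for w in WP:
    ring=[[w[0]+.0095*np.cos(t),w[1]+.0095*np.sin(t),.1375] for t in th]
    def dr(P,col):
        q=((proj(P,c)-[x0,y0]+.5)*s).astype(np.int32); cv2.polylines(z6,[q.reshape(-1,1,2)],True,col,1)
    dr(ring,(255,0,0))
    for z,col in ((.122,(0,200,0)),(.1375,(0,0,255))):
        p=np.array([*w,z]); n=(cam-p)/np.linalg.norm(cam-p); e1=np.cross(n,[1,0,0]);e1/=np.linalg.norm(e1);e2=np.cross(n,e1)
        dr([p+.008*(np.cos(t)*e1+np.sin(t)*e2) for t in th],col)
cv2.imwrite("pics/f.png",z6); cv2.imwrite("pics/fraw.png",raw); print(telemetry.current_t())
```

```text
[339 143]
29.2583
```

View pics/f.png

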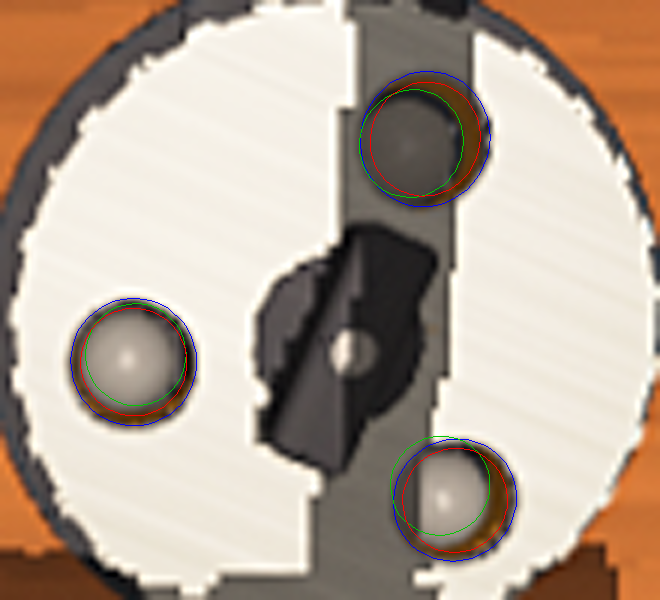

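View pics/fraw.png

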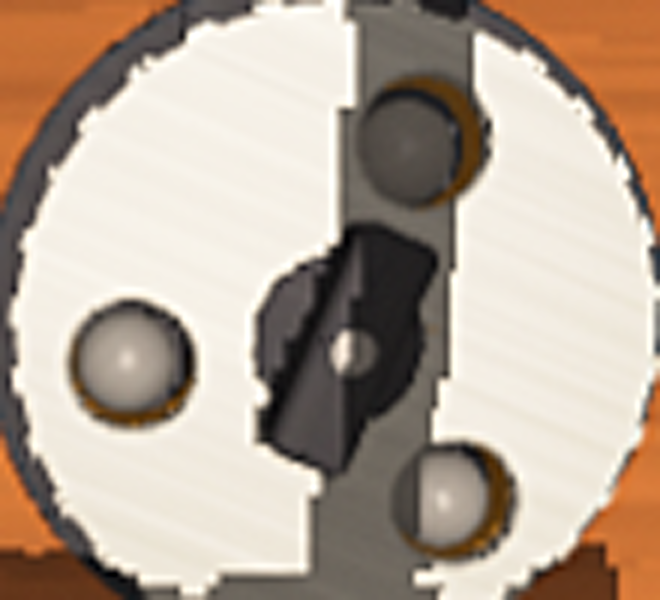

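```bash
cat > ov.py <<'E'
from h import *
def view(pos,a,name,ks=(2,)):
    r.move_to(pos,down(a))
    c=vision.get_calibration("wrist"); im=vision.snapshot("wrist"); cam=c['position']; tiles=[]
    th=np.linspace(0,2*np.pi,60); s=10
    for k in range(3):
        w=WP[k]; u=proj([[*w,.135]],c)[0].astype(int); x0,y0=u[0]-19,u[1]-19
        z6=cv2.resize(im[y0:y0+38,x0:x0+38,::-1],None,fx=s,fy=s,interpolation=cv2.INTER_CUBIC)[:380,:266*380//266]
        raw=z6.copy()
        def dr(P,col):
            q=((proj(P,c)-[x0,y0]+.5)*s).astype(np.int32); cv2.polylines(z6,[q.reshape(-1,1,2)],True,col,1)
        dr([[w[0]+.0095*np.cos(t),w[1]+.0095*np.sin(t),.1375] for t in th],(255,0,0))
        for z,col in ((.122,(0,200,0)),(.1375,(0,0,255))):
            p=np.array([*w,z]); n=(cam-p)/np.linalg.norm(cam-p); e1=np.cross(n,[1,0,0]);e1/=np.linalg.norm(e1);e2=np.cross(n,e1)
            dr([p+.008*(np.cos(t)*e1+np.sin(t)*e2) for t in th],col)
        tiles.append(cv2.resize(np.vstack([raw,z6]),(266,532)))
    cv2.imwrite(name,np.hstack(tiles)); print(telemetry.current_t())
E
python3 - <<'E'
from ov import *
view([.53,.20,.23],np.pi/2,"pics/g.png")
E
```

```text
30.025
```

View pics/g.png

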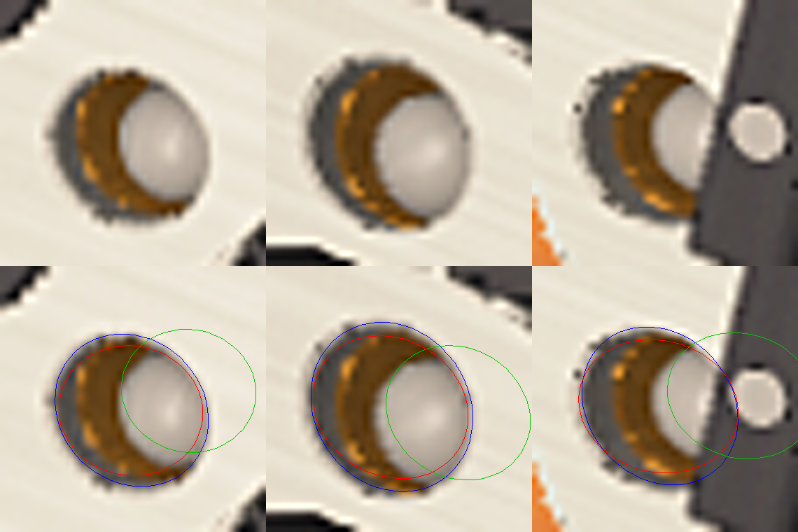

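Run:
```python
from h import *
r.sign_off(); print("ok")
```

```text
the job is handed in; nothing more can be done
ok
```

I loaded one small ball into each of the three pockets, left the plate in its notch and handed the job in at about 30 s of the 72 s allowed.

**Plate:** I turned it by the bar clockwise about 0.90 rad. The wrist torque rose to about 0.37 N m, swung to about −0.32 N m as the catch pulled on, then turned to resisting again, so I let go there. A picture afterwards showed all three windows over the pockets and the plate turned 0.897 rad.

**Balls:** I picked each small ball from the tray and released it just inside its window.

**Last checks:**
- An oblique wrist view with predicted outlines drawn on it showed all three balls down on the pocket floors. Their visible edges matched a ball centre about 17 mm above the fixture's underside, within about 1.5 mm.
- In the last wide picture the larger ball was still in its dimple, and the wheel and screwdriver had not moved. I did not look at the pot or the staking block again; nothing I did went near either.
- The gripper was clear of everything.

**What disagreed:**
- The 8 N contact guard tripped at all three placings, because the fingertips or ball lightly touched the plate. It also tripped at two of the three pickups. I saw no ill effect.
- An earlier, more vertical view left the third ball's depth unclear, and the oblique view settled it.
- The top camera put the plate's centre about 2.5 mm off from the wrist camera. I used the wrist value, which agreed with where the jaws closed on the bar.

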